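# Change the workpiece in the third hand's locking forceps

### The arm

A 6-joint arm with a two-finger parallel gripper is mounted at the origin on the work surface. World frame = base frame: x ahead of the robot, y to its left, z up, the work surface at z = 0. Lengths are in m, angles in rad, forces in N, time in s.
With the tool pointing down it reaches from about 0.375 to 0.9 m from the base axis. Payload 3.1 kg.
Tool frame: the origin (TCP) lies between the finger pads; the fingertips stand 17 mm ahead of it and the grasp point (between the pads) lies 2 mm behind it; z points along the fingers, y is the direction in which the jaws open and shut (so a half turn about z gives the same grasp; the last joint's range is limited). The gripper opens to 87 mm and grips with 3 to 60 N. Pads are 19 mm wide; open, the fingers measure 117 mm over their backs; the gripper's body (75 mm by 190 mm) begins 51 mm behind the grasp point.
Start: joints at [0.984, 0.527, 1.433, -0, 1.181, -0.178], TCP at [0.248, 0.573, 0.209] pointing down, gripper open.
Joint ranges: [-3.08, 3.08], [-0.75, 2.2], [0.22, 2.44], [-1.43, 4.57], [0, 2.65], [-2.85, 2.85]. Speed limits (rad/s): [2.79, 2.79, 3.14, 3.14, 3.14, 3.14].

### API

Orientations are given as a 3x3 rotation matrix whose columns are the frame's x, y, z axes.
In Python, from bench import bot gives the robot as it stands.
- The arm moves only by the tool jog_arm, never from a script. Its argument "targets" is a list of rows, each a list of 5 numbers: the shift along the tool's x, y, z in mm, then the turn about the tool's z in degrees, then the finger opening in mm, from 0 to 87. In form: [[dx, dy, dz, spin, claw], ...]. A call has exactly 10 rows; each row shifts and turns the pose as measured when the row begins, along the tool's axes as they then stand; what a row does not reach is not made up. A row lasts 1/8 s, in which the tool goes at most 62.5 mm and 10.7 degrees, less where a joint would pass 70% of its speed; a pose out of reach is approached as far as the arm can. A call with a gripper value outside its range is refused whole. The fingers move at their own pace and stop on an object; "squeeze" is the grip in N (left out, the last holds). Time passes only in rows, so rows that do not move let the fingers close, or fill a call up. It gives the time, the measured TCP pose, the force and the opening at its end, in the units of the state.
- bot.observe(): the state, without advancing time (a new reading comes with each control period).
- bot.grab_frame(name): name is "side" or "top" or "wrist"; returns the picture (384x512x3 uint8, red, green, blue); there is no depth.
- bot.get_calibration(name): a dict with "fx", "fy", "cx", "cy" (pixels), "R" (3x3) and "t" (3): a world point X has camera coordinates R X + t. Camera axes: x right, y down, z forward; pixel columns grow to the right and rows downward; lengths in m; the calibration is good to about 2 mm. A picture is of the moment at which its call begins: read the wrist's pose just before it. get_calibration takes no time and is no camera call; for the wrist camera it gives the pose at the moment of the call.
- bot.close_job(): hands the job in, once; it reports no verdict.
Trained networks look in the newest picture that a camera, given by its name, has taken for a name from the list of things; names that differ only in an ending like _2 or _b are one class to them, and where a whole thing is asked for, a point or a joint stands for the part that bears it (a point fixed in the world has none). Each returns a list of dicts, best first, with "p" (0 to 1); they miss things now and then, are a little off and sometimes report something else, mostly with a low value. They report only what shows in the picture. A call takes as long as a camera call.
- bot.search_frame(label, camera): "point" ([x, y, z] in m, in the coordinates of the camera as it stood for that picture, good to about 4 mm: the middle of the surface that is visible of it).
- bot.mark_of(label, camera): "point" ([x, y, z] in m, in the coordinates of the camera as it stood for that picture, good to about 4 mm: a listed point, or the origin of a listed thing).
The state is a dict: "clock": time; "joint_positions": joint angles; "qd": joint speeds; "joint_efforts": joint torques, N m; "tcp_pos": TCP position; "ee_rot": TCP orientation; "wrist_force": force on the tool from outside, world axes, zero at the start; "torque": the same for the moment, N m; "opening": finger opening in m.
Only numpy, scipy, OpenCV 4.12 (cv2) and the standard library are available. Lean on these libraries where they do the work, as an engineer would, in place of code of your own. Each camera call takes 0.05 s, during which the arm holds its last target. There are 200 camera calls.

### The job

The brass coat peg on the soldering stand is finished: unlock the ratchet of the stand's forceps by pressing the moving handle's finger ring down, sideways to the scissor action, so that the handles spring open, then draw the brass peg out past the jaw tips and stand it in the wooden tray beside the other finished ones. Then stand the copper peg on the white soldering block with its stem between the open jaws and squeeze the handles together until the ratchet locks and the peg is gripped upright by itself. Set the pegs down without dropping or tipping them, and leave all the other things on the bench where they are.

Things in the scene. Friction and masses are not known exactly. Their poses are not given: they have to be found in the camera images.
- third_hand: Soldering stand, fixed: green plate 192 x 110 x 8 mm (x -72 to 120, y +-55), white ceramic block on it, and steel locking forceps (like a 190 mm haemostat) held flat, mid-plane 55 mm above the bench. Origin on the bench below the forceps' rivet, z up, x to the jaw tips. Each half crosses at the rivet: fixed handle at y>0 with fixed jaw at y<0; moving handle y<0, moving jaw y>0
- moving_jaw: Moving jaw, hinged on the rivet (its origin, 55 mm up), x to its tip. Both jaws run x 12 to 58 mm, z 51 to 59 above the bench, with a shallow V groove across the grip at x = 45. In third_hand's frame the fixed lip is at y -2.6 and its groove floor at -4.6; the open moving jaw leaves the gap clear up to about y +14 from the groove to the tips. A light spring opens it as far as a stop at 0.22 rad
- moving_ring (a point): Centre of the moving handle's finger ring (28 mm over all, 6 mm bar, top 58 mm above the bench). Pressed down it gives like a spring: about 5 N and 3 mm free the teeth, stop at 8 mm. Freed, the handle springs away from the fixed ring; carry it outward 10 mm or more while pressed, or friction may let it catch again
- fixed_ring (a point): Centre of the fixed handle's ring, 55 mm up, same size. Distance to moving_ring: 38 mm at the start (second tooth); locked on a peg 46, 38 or 30 mm at tooth 1, 2 or 3; about 75 mm open
- moving_shank (a point): Point on the moving handle's shank, round bar 7 mm thick, 55 mm above the bench, 74 mm behind the rivet: a place to squeeze. At y -12 mm in third_hand's frame when locked, about -35 open. Squeezing takes up to about 20 N here; the handle bends down and up 2 mm over each tooth
- fixed_shank (a point): The matching point on the fixed handle's shank, at x -74, y +12 mm in third_hand's frame, 55 mm up. The overlapping ratchet arms join the shanks at x -88 (83 to 93), top 60 mm up. A brass clamp block holds this shank at x -44 to -24, y 1 to 16, top 65 mm up; its wing screw reaches y 33
- work_spot (a point): Point on top of the white block, 33 mm above the bench, below the axis of a stem gripped in the grooves: x 45, y 0 in third_hand's frame. The block spans x 20 to 114, y -42 to 42 mm there
- brass_peg: The finished coat peg, polished brass, standing on the white block in the locked jaws at the start: round foot flange 36 mm across and 4 mm thick, stem 9 mm thick, head 22 mm across with straight sides from 50 to 65 mm up, 70 mm tall, 120 g. Origin: centre of the flange's underside, z up the stem; round, so yaw means nothing
- copper_peg: The next coat peg, copper-coloured, standing on the open bench among the clutter: round foot flange 36 mm across and 4 mm thick, stem 9 mm thick, head 22 mm across with straight sides from 50 to 65 mm up, 70 mm tall, 120 g. Origin: centre of the flange's underside, z up the stem; round, so yaw means nothing
- tray: Dark wooden tray with blue felt, fixed, 210 (x) x 140 (y) x 16 mm, walls and floor 5 mm thick. Origin: centre of its underside
- tray_peg1: Finished brass peg already standing in the tray, leave alone: same shape as brass_peg
- tray_peg2: Another finished brass peg standing in the tray, leave alone: same shape
- flux_jar: Amber jar with red cap, 44 mm across, 45 mm tall, loose bystander; origin centre of underside
- solder_reel: Black reel of solder standing on its flange, 54 mm across, 35 mm tall, loose bystander; origin centre of underside
- spirit_bottle: Blue bottle with white cap, 56 mm across, 150 mm tall, loose bystander; origin centre of underside
- polish_tin: Flat yellow tin, 66 mm across, 28 mm tall, loose bystander; origin centre of underside
- wire_brush: Wood-backed brass brush lying bristles down along its own x, 160 x 16 x 20 mm, loose bystander
- screwdriver: Red screwdriver lying along its own x, 200 mm long, 26 mm thick, loose bystander; origin at mid-length

How it is judged:
On the way, in this order (a step that is already met when the one before it is completed fails the run):
1. the forceps are unlocked and stand open (rings at least 58 mm apart) (distance between moving_ring and fixed_ring above 0.058 m), for 0.2 s.
2. the brass peg stands upright on the tray's floor, let go (x of brass_peg in the frame of tray between -0.09 and 0.09 m and y of brass_peg in the frame of tray between -0.055 and 0.055 m and z of brass_peg in the frame of tray below 0.01 m and angle between brass_peg's own z axis and vertical below 0.1 rad and linear speed of brass_peg below 0.03 m/s and contact force between the fingers and brass_peg below 0.1 N), for 0.2 s.
At the end, for the whole second after the job is handed in: Brass peg still and upright (0.1 rad) on the tray floor, within 90 x 55 mm of its middle. Copper peg still and upright (0.12 rad) on the white block, stem 30-60 mm ahead of the rivet, within 8 mm of the middle line, gripped by the moving jaw (over 1.5 N), ratchet holding the rings under 50 mm apart (all of step 2 and x of copper_peg in the frame of third_hand between 0.03 and 0.06 m and y of copper_peg in the frame of third_hand between -0.008 and 0.008 m and z of copper_peg in the frame of third_hand between 0.028 and 0.038 m and angle between copper_peg's own z axis and vertical below 0.12 rad and linear speed of copper_peg below 0.03 m/s and contact force between moving_jaw and copper_peg above 1.5 N and distance between moving_ring and fixed_ring below 0.05 m); the robot touches nothing.
It fails at once if another thing on the bench is moved more than 30 mm (distance of any of tray_peg1, tray_peg2, flux_jar, solder_reel, spirit_bottle, polish_tin, wire_brush, screwdriver from where it was at the start of the episode above 0.03 m).
It fails at once if something standing is knocked over (angle between any of tray_peg1, tray_peg2, flux_jar, solder_reel, spirit_bottle, polish_tin, brass_peg, copper_peg's own z axis and vertical above 0.6 rad).
It fails at once if a peg is dropped (falls faster than 0.45 m/s with the fingers off it) ((linear speed of brass_peg above 0.45 m/s and contact force between the fingers and brass_peg below 0.05 N) or (linear speed of copper_peg above 0.45 m/s and contact force between the fingers and copper_peg below 0.05 N)).
It fails at once if the brass peg is dragged out of the locked jaws (distance between moving_ring and fixed_ring below 0.05 m and distance of brass_peg from where it was at the start of the episode above 0.015 m and contact force between moving_jaw and brass_peg above 1 N).
It also fails if it takes over 72 s, if anything falls off the work surface, if the arm or the gripper's body presses on something with over 40 N, if the wrist force passes 120 N, or if a joint passes its speed limit or range.

## Working session

There is one attempt and no reset: what is moved stays moved. The work goes in short steps, Python scripts to look and compute and a tool call to move; the robot and the scene stay as the last step left them, time stands still between calls to the robot, and variables do not carry over. Pictures are saved under pics/ and viewed, about 8 in all and at most 12, crops included, and the job is handed in when it is done.

Besides the shell and the picture viewer there is one more tool, called after ">>>" by a JSON object that holds its "op" and its "data", one argument or row to a line. jog_arm: Moves the arm, as the interface text tells. Its arguments: {"type":"object","properties":{"targets":{"type":"array"},"squeeze":{"type":"number"}},"required":["targets"]}

```bash
mkdir -p pics; ls
cat > h.py <<'E'
import numpy as np, cv2
from bench import bot
def w(cam,p,cal=None):
    c=cal or bot.get_calibration(cam); return np.array(c["R"]).T@(np.array(p)-np.array(c["t"]))
def px(cam,X):
    c=bot.get_calibration(cam); p=np.array(c["R"])@np.array(X)+np.array(c["t"]); return (c["fx"]*p[0]/p[2]+c["cx"],c["fy"]*p[1]/p[2]+c["cy"])
def marks(cam,names,n=2):
    c=bot.get_calibration(cam); im=bot.grab_frame(cam)
    for k in names:
        for r in bot.mark_of(k,cam)[:n]: print(cam,k,np.round(w(cam,r["point"],c)*1000).astype(int),round(r["p"],2))
    return im
def save(im,name): cv2.imwrite("pics/"+name,im[:,:,::-1])
E
python3 - <<'E'
from h import *
s=bot.observe(); print(s["clock"],s["tcp_pos"],np.round(s["ee_rot"],3).tolist())
names="third_hand moving_ring fixed_ring moving_shank fixed_shank work_spot brass_peg copper_peg tray flux_jar solder_reel spirit_bottle polish_tin wire_brush screwdriver".split()
a=marks("top",names); b=bot.grab_frame("side")
save(np.vstack([cv2.resize(a,(512,384))]),"t.png"); save(b,"s.png")
marks("side",["moving_ring","fixed_ring","third_hand","brass_peg","copper_peg","work_spot"])
print(bot.observe()["clock"])
E
```

```text
pics
0.0 [0.24798221 0.57285575 0.2076552 ] [[-0.918, 0.398, -0.001], [0.398, 0.918, -0.002], [0.0, -0.002, -1.0]]
top third_hand [557 227   2] 0.73
top moving_ring [673 249  56] 0.72
top moving_ring [628 -66   1] 0.59
top fixed_ring [675 214  56] 0.69
top moving_shank [623 240  55] 0.54
top fixed_shank [628 216  55] 0.9
top work_spot [511 221  38] 0.96
top work_spot [512 224  34] 0.6
top brass_peg [512 220  36] 0.72
top copper_peg [ 566 -120   -2] 0.75
top copper_peg [556 227   0] 0.59
top tray [ 573 -277   -1] 0.62
top tray [673 212  56] 0.35
top flux_jar [500 -45   2] 0.71
top solder_reel [558 227   3] 0.61
top solder_reel [631 -66  -2] 0.6
top spirit_bottle [ 734 -121    0] 0.66
top polish_tin [ 440 -101    0] 0.75
top polish_tin [ 567 -116    1] 0.56
top wire_brush [709 129   1] 0.7
top screwdriver [ 344 -195   -2] 0.81
side moving_ring [676 250  57] 0.59
side fixed_ring [677 214  58] 0.83
side third_hand [555 227   0] 0.57
side third_hand [675 250  57] 0.4
side brass_peg [512 218  34] 0.73
side brass_peg [560 223  53] 0.71
side copper_peg [ 564 -113    0] 0.62
side copper_peg [500 -45   1] 0.34
side work_spot [511 221  33] 0.56
1.2
```

View pics/t.png

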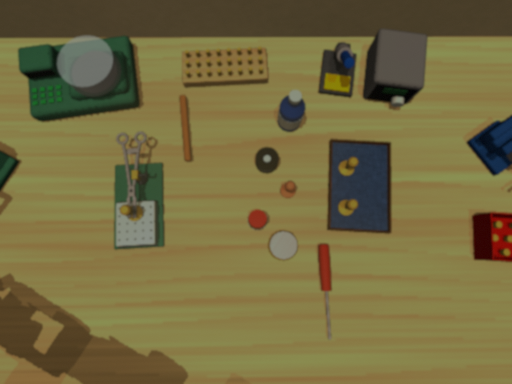

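View pics/s.png

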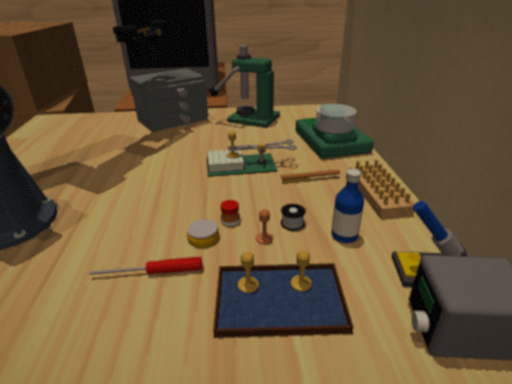

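The top view shows the stand at px (138,205), with the jaws pointing toward the robot and the rings at (123,138) and (141,138). The copper peg is at (289,188). The tray is at (360,186), with two pegs on its left side. The side view agrees with this.

```bash
cat >> h.py <<'E'
def plan(target,yaw,claw,n=10,step=55,pad=10,spinmax=10):
    """rows from measured pose to target mm (world TCP), tool-x heading deg; tool z down assumed"""
    s=bot.observe(); p=np.array(s["tcp_pos"])*1000; R=np.array(s["ee_rot"]); h=np.degrees(np.arctan2(R[1,0],R[0,0]))
    d=np.array(target)-p; k=max(1,int(np.ceil(np.linalg.norm(d)/step))); e=(yaw-h+180)%360-180
    k=max(k,int(np.ceil(abs(e)/spinmax))); rows=[]
    for i in range(k):
        a=np.radians(h+e*i/k); x=np.array([np.cos(a),np.sin(a),0]); y=np.array([np.sin(a),-np.cos(a),0]); v=d/k
        rows.append([round(float(v@x)),round(float(v@y)),round(float(-v[2])),round(-e/k,1),claw])
    print("t",round(s["clock"],2),"tcp",np.round(p,1),"h",round(h,1),"F",np.round(s["wrist_force"],1),"op",round(s["opening"]*1000,1)); print(len(rows),rows)
O=np.array([557.,226.5,0]); A=np.radians(183.9)
def TH(x,y,z): # third_hand mm -> world mm
    return O+np.array([x*np.cos(A)-y*np.sin(A),x*np.sin(A)+y*np.cos(A),z])
E
python3 - <<'E'
from h import *
plan([675,252,125],183.9,0)
E
```

```text
t 1.2 tcp [248.4 573.5 208.6] h 156.6 F [-0.4 -0.6 -0.3] op 87.2
10 [[-52, -13, 8, np.float64(-2.7), 0], [-51, -15, 8, np.float64(-2.7), 0], [-50, -17, 8, np.float64(-2.7), 0], [-50, -20, 8, np.float64(-2.7), 0], [-49, -22, 8, np.float64(-2.7), 0], [-47, -24, 8, np.float64(-2.7), 0], [-46, -27, 8, np.float64(-2.7), 0], [-45, -29, 8, np.float64(-2.7), 0], [-44, -31, 8, np.float64(-2.7), 0], [-42, -33, 8, np.float64(-2.7), 0]]
```

>>> {"op": "jog_arm", "data": {
  "targets": [
    [-52,-13,8,-2.7,0],
    [-51,-15,8,-2.7,0],
    [-50,-17,8,-2.7,0],
    [-50,-20,8,-2.7,0],
    [-49,-22,8,-2.7,0],
    [-47,-24,8,-2.7,0],
    [-46,-27,8,-2.7,0],
    [-45,-29,8,-2.7,0],
    [-44,-31,8,-2.7,0],
    [-42,-33,8,-2.7,0]
  ],
  "squeeze": 20
}}

```text
clock: 2.45
tcp_pos: [0.689, 0.2513, 0.1278]
ee_rot: [[-0.996, -0.087, 0.004], [-0.087, 0.996, 0.006], [-0.005, 0.006, -1.0]]
wrist_force: [0.3, 0.1, -0.1]
opening: 0.0018
```

Run:
```python
from h import *
im=marks("wrist",["moving_ring","fixed_ring","moving_shank","fixed_shank","third_hand","work_spot","brass_peg"],1)
marks("top",["moving_ring","fixed_ring","fixed_shank","moving_shank","work_spot","brass_peg","third_hand"],1)
save(im,"w1.png"); plan([676,252,95],183.9,0)
```

```text
wrist moving_ring [674 250  58] 0.58
wrist fixed_ring [676 210  53] 0.75
wrist moving_shank [628 242  49] 0.82
wrist fixed_shank [635 217  56] 0.86
wrist third_hand [556 223  -6] 0.64
top moving_ring [673 250  57] 0.7
top fixed_ring [675 214  58] 0.91
top fixed_shank [629 218  56] 0.8
top moving_shank [559 221  53] 0.74
top work_spot [509 223  39] 0.96
top brass_peg [512 222  31] 0.79
top third_hand [558 229  -2] 0.9
t 3.25 tcp [687.3 252.8 128.3] h -175.1 F [-0.3  0.3  1. ] op 0.2
1 [[11, 0, 33, np.float64(1.0), 0]]
```

View pics/w1.png

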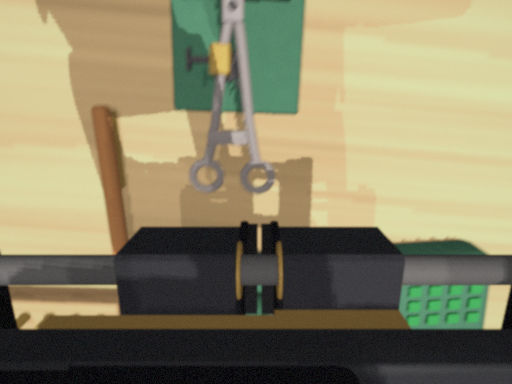

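>>> {"op": "jog_arm", "data": {
  "targets": [
    [13,0,10,1,0],
    [0,0,20,0,0],
    [0,0,10,0,0],
    [0,0,4,0,0],
    [0,0,2,0,0],
    [0,0,2,0,0],
    [0,0,2,0,0],
    [0,0,2,0,0],
    [0,0,0,0,0],
    [0,0,0,0,0]
  ]
}}

```text
clock: 4.5
tcp_pos: [0.6773, 0.2522, 0.0744]
ee_rot: [[-0.998, -0.068, 0.009], [-0.068, 0.998, 0.007], [-0.009, 0.006, -1.0]]
wrist_force: [0.4, 0.1, 0.5]
opening: 0.0005
```

Run:
```python
from h import *
plan([674,251,70],183.9,0)
marks("top",["moving_ring","fixed_ring"],1)
```

```text
t 4.5 tcp [677.3 252.2  74.4] h -176.1 F [0.4 0.1 0.5] op 0.5
1 [[3, -1, 4, np.float64(0.0), 0]]
top moving_ring [672 254  56] 0.73
top fixed_ring [678 215  58] 0.55
```

>>> {"op": "jog_arm", "data": {
  "targets": [
    [3,0,2,0,0],
    [0,0,2,0,0],
    [0,0,2,0,0],
    [0,0,1,0,0],
    [0,0,0,0,0],
    [0,3,1,0,0],
    [1,6,1,0,0],
    [1,6,0,0,0],
    [2,6,0,0,0],
    [2,6,0,0,0]
  ]
}}

```text
clock: 5.9
tcp_pos: [0.6658, 0.2804, 0.0648]
ee_rot: [[-0.998, -0.068, 0.009], [-0.068, 0.998, 0.007], [-0.009, 0.006, -1.0]]
wrist_force: [-0.8, 0.1, 0.1]
opening: 0.0001
```

Run:
```python
from h import *
plan([674,251,70],183.9,0)
marks("top",["moving_ring","fixed_ring"],1)
```

```text
t 5.9 tcp [665.8 280.4  64.8] h -176.1 F [-0.8  0.1  0.1] op 0.1
1 [[-6, -30, -5, np.float64(-0.0), 0]]
top moving_ring [673 252  56] 0.55
top fixed_ring [677 210  55] 0.57
```

Run:
```python
from h import *
a=bot.grab_frame("top"); b=bot.grab_frame("wrist")
c=cv2.resize(a[110:260,90:190],(400,600),interpolation=cv2.INTER_CUBIC); d=cv2.resize(b[50:350,100:400],(400,600)[:1]*2,interpolation=cv2.INTER_CUBIC)
save(np.hstack([c,np.vstack([d,np.zeros((200,400,3),np.uint8)])]),"c1.png")
```

```text
(no output)
```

View pics/c1.png

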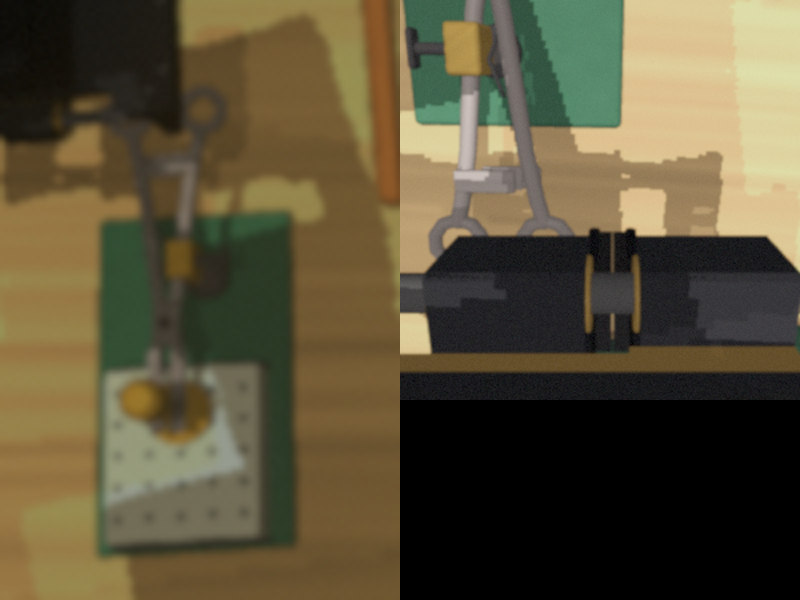

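Step 1 didn't take: the fingers slid off the outside of the ring and it latched again (the wrist crop shows both rings still close together). I'll press again and watch the force.

>>> {"op": "jog_arm", "data": {
  "targets": [
    [0,0,-16,0,0],
    [-4,-15,0,0,0],
    [-4,-15,0,0,0],
    [0,0,4,0,0],
    [0,0,3,0,0],
    [0,0,2,0,0],
    [0,0,1,0,0],
    [0,0,1,0,0],
    [0,0,0,0,0],
    [0,0,0,0,0]
  ]
}}

```text
clock: 7.4
tcp_pos: [0.677, 0.2473, 0.0698]
ee_rot: [[-0.998, -0.067, 0.009], [-0.067, 0.998, 0.007], [-0.009, 0.006, -1.0]]
wrist_force: [0.5, -0.7, 0.3]
opening: 0.0007
```

Run:
```python
from h import *
plan([674,251,70],183.9,0)
```

```text
t 7.4 tcp [677.  247.3  69.8] h -176.2 F [ 0.5 -0.7  0.3] op 0.7
1 [[3, 4, 0, np.float64(-0.1), 0]]
```

Run:
```python
from h import *
c=bot.get_calibration("wrist"); im=bot.grab_frame("wrist"); R=np.array(c["R"]);t=np.array(c["t"]); print("cam",-R.T@t)
s=bot.observe(); p=np.array(s["tcp_pos"]); E=np.array(s["ee_rot"])
for dx in(-9.5,9.5):
  for dy in(-13,13): print(dx,dy,np.round(px("wrist",p+E@np.array([dx,dy,17])/1e3)))
print("ring rim", [np.round(px("wrist",np.array(q)/1e3)) for q in([674,251,55],[660,251,55],[676,213,55])])
save(np.hstack([im]),"w2.png")
```

```text
cam [0.60309905 0.24203471 0.24456608]
-9.5 -13 [237. 234.]
-9.5 13 [278. 234.]
9.5 -13 [236. 206.]
9.5 13 [279. 206.]
ring rim [array([264., 217.]), array([265., 195.]), array([202., 216.])]
```

View pics/w2.png

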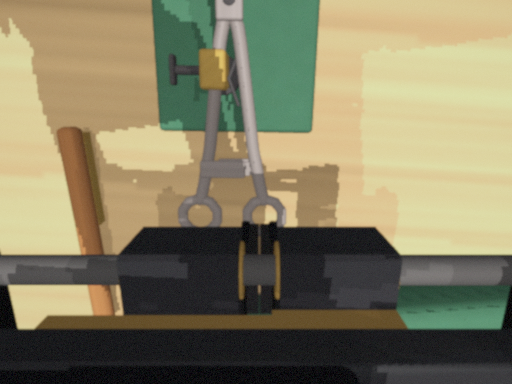

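Run:
```python
from h import *
s=bot.observe(); p=np.array(s["tcp_pos"]); E=np.array(s["ee_rot"])
for dx in(-9.5,0,9.5):
  print(dx,[(dz,np.round(px("wrist",p+E@np.array([dx,10,dz])/1e3)).tolist()) for dz in(-30,-10,0,10,17)])
im=cv2.imread("pics/w2.png"); cv2.imwrite("pics/w2c.png",cv2.resize(im[180:320,190:330],(700,700),interpolation=cv2.INTER_CUBIC)[:600])
```

```text
-9.5 [(-30, [277.0, 272.0]), (-10, [275.0, 254.0]), (0, [275.0, 246.0]), (10, [274.0, 239.0]), (17, [273.0, 234.0])]
0 [(-30, [278.0, 254.0]), (-10, [276.0, 238.0]), (0, [275.0, 231.0]), (10, [274.0, 224.0]), (17, [274.0, 220.0])]
9.5 [(-30, [278.0, 236.0]), (-10, [276.0, 221.0]), (0, [275.0, 215.0]), (10, [274.0, 209.0]), (17, [274.0, 206.0])]
```

View pics/w2c.png

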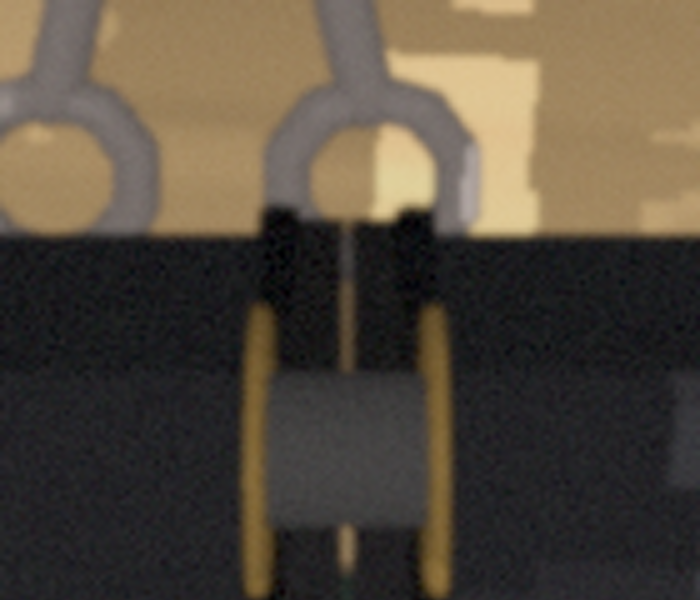

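The crop shows the fingertips at px (260,222), still in front of and above the ring at (264,216), with no contact force. They evidently reach less far down than I assumed, so I'll centre on the ring and go down step by step on force.

>>> {"op": "jog_arm", "data": {
  "targets": [
    [4,3,0,0,0],
    [0,0,1,0,0],
    [0,0,1,0,0],
    [0,0,1,0,0],
    [0,0,1,0,0],
    [0,0,1,0,0],
    [0,0,1,0,0],
    [0,0,1,0,0],
    [0,0,0,0,0],
    [0,0,0,0,0]
  ]
}}

```text
clock: 8.7
tcp_pos: [0.6727, 0.2502, 0.0624]
ee_rot: [[-0.998, -0.067, 0.009], [-0.066, 0.998, 0.007], [-0.009, 0.006, -1.0]]
wrist_force: [-0.1, -0.3, -0.5]
opening: 0.0003
```

Run:
```python
from h import *
plan([674,251,60],183.9,0)
marks("wrist",["moving_ring","fixed_ring"],1)
marks("side",["moving_ring","fixed_ring"],1)
```

```text
t 8.7 tcp [672.7 250.2  62.4] h -176.2 F [-0.1 -0.3 -0.5] op 0.3
1 [[-1, 1, 2, np.float64(-0.1), 0]]
wrist moving_ring [678 253  55] 0.59
wrist fixed_ring [673 211  53] 0.62
side moving_ring [676 251  58] 0.52
side fixed_ring [678 213  57] 0.8
```

>>> {"op": "jog_arm", "data": {
  "targets": [
    [0,0,1,0,0],
    [0,0,1,0,0],
    [0,0,1,0,0],
    [0,0,1,0,0],
    [0,0,1,0,0],
    [0,0,0,0,0],
    [0,0,0,0,0],
    [0,0,0,0,0],
    [0,0,0,0,0],
    [0,0,0,0,0]
  ]
}}

```text
clock: 10.25
tcp_pos: [0.6728, 0.2502, 0.0571]
ee_rot: [[-0.998, -0.067, 0.009], [-0.066, 0.998, 0.007], [-0.009, 0.006, -1.0]]
wrist_force: [-1.1, -0.1, -0.7]
opening: 0.0004
```

Run:
```python
from h import *
plan([674,251,60],183.9,0)
im=bot.grab_frame("wrist"); sd=bot.grab_frame("side")
a=cv2.resize(im[130:300,180:350],(400,400),interpolation=cv2.INTER_CUBIC); b=cv2.resize(sd[90:190,200:300],(400,400),interpolation=cv2.INTER_CUBIC)
save(np.hstack([a,b]),"c2.png")
```

```text
t 10.25 tcp [672.8 250.2  57.1] h -176.2 F [-1.1 -0.1 -0.7] op 0.4
1 [[-1, 1, -3, np.float64(-0.1), 0]]
```

View pics/c2.png

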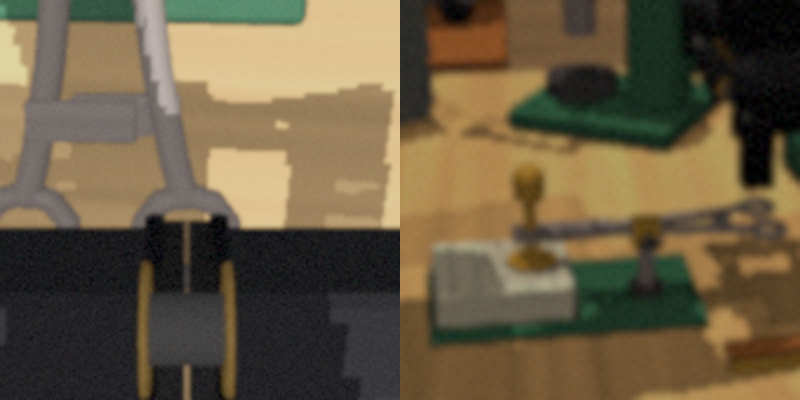

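Run:
```python
from h import *
for z in(40,57,70,80,90,100): print(z,np.round(px("side",[.673,.25,z/1e3]),1))
print(px("side",[.676,.213,.055]))
```

```text
40 [288.  146.5]
57 [288.2 141.1]
70 [288.3 136.8]
80 [288.5 133.5]
90 [288.6 130.2]
100 [288.7 126.8]
(np.float64(291.3704894656969), np.float64(146.94935020123057))
```

>>> {"op": "jog_arm", "data": {
  "targets": [
    [0,0,2,0,0],
    [0,0,2,0,0],
    [0,0,2,0,0],
    [0,0,1,0,0],
    [0,0,1,0,0],
    [0,0,1,0,0],
    [0,0,1,0,0],
    [0,0,0,0,0],
    [0,0,0,0,0],
    [0,0,0,0,0]
  ]
}}

```text
clock: 11.6
tcp_pos: [0.6728, 0.2503, 0.0463]
ee_rot: [[-0.998, -0.067, 0.009], [-0.067, 0.998, 0.007], [-0.009, 0.006, -1.0]]
wrist_force: [-0.7, -1.0, -0.3]
opening: 0.0007
```

Run:
```python
from h import *
plan([674,251,45],183.9,0)
```

```text
t 11.6 tcp [672.8 250.3  46.3] h -176.2 F [-0.7 -1.  -0.3] op 0.7
1 [[-1, 1, 1, np.float64(-0.1), 0]]
```

>>> {"op": "jog_arm", "data": {
  "targets": [
    [0,0,1,0,0],
    [0,0,1,0,0],
    [0,0,1,0,0],
    [0,0,1,0,0],
    [0,0,1,0,0],
    [0,0,1,0,0],
    [0,0,0,0,0],
    [0,0,0,0,0],
    [0,0,0,0,0],
    [0,0,0,0,0]
  ]
}}

```text
clock: 12.85
tcp_pos: [0.6732, 0.2523, 0.0422]
ee_rot: [[-0.998, -0.066, 0.01], [-0.066, 0.998, 0.01], [-0.011, 0.009, -1.0]]
wrist_force: [-1.6, 0.7, 3.5]
opening: 0.0005
```

Run:
```python
from h import *
plan([674,251,45],183.9,0)
im=bot.grab_frame("wrist"); sd=bot.grab_frame("side")
a=cv2.resize(im[130:300,180:350],(400,400),interpolation=cv2.INTER_CUBIC); b=cv2.resize(sd[90:190,200:300],(400,400),interpolation=cv2.INTER_CUBIC)
save(np.hstack([a,b]),"c3.png")
```

```text
t 12.85 tcp [673.2 252.3  42.2] h -176.2 F [-1.6  0.7  3.5] op 0.5
1 [[-1, -1, -3, np.float64(-0.1), 0]]
```

View pics/c3.png

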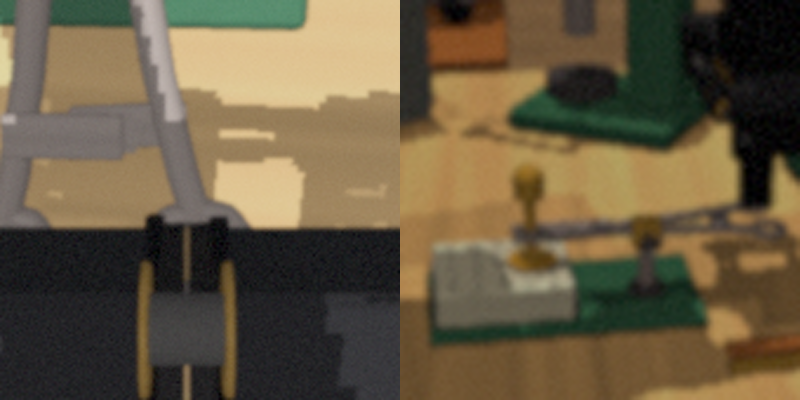

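Contact at last: 3.5 N at TCP z 42 mm. When closed, the fingertips sit about 15 mm behind the reported TCP rather than 17 mm ahead of it. I'll press a few mm more and carry the ring outward.

>>> {"op": "jog_arm", "data": {
  "targets": [
    [0,0,2,0,0],
    [0,0,2,0,0],
    [0,0,2,0,0],
    [0,1,2,0,0],
    [0,3,1,0,0],
    [0,4,1,0,0],
    [0,4,1,0,0],
    [1,4,0,0,0],
    [1,4,0,0,0],
    [1,4,0,0,0]
  ]
}}

```text
clock: 14.2
tcp_pos: [0.6671, 0.2716, 0.0361]
ee_rot: [[-0.998, -0.068, 0.005], [-0.068, 0.998, 0.001], [-0.006, 0.001, -1.0]]
wrist_force: [-2.1, -0.2, 7.3]
opening: 0.0003
```

Run:
```python
from h import *
plan([674,251,45],183.9,0)
marks("wrist",["moving_ring","fixed_ring","moving_shank","fixed_shank"],1)
marks("side",["moving_ring","fixed_ring"],1)
```

```text
t 14.2 tcp [667.1 271.6  36.1] h -176.1 F [-2.1 -0.2  7.3] op 0.3
1 [[-6, -21, -9, np.float64(0.0), 0]]
wrist moving_ring [667 275  53] 0.93
wrist moving_shank [623 255  48] 0.91
wrist fixed_shank [632 217  53] 0.94
side moving_ring [667 274  52] 0.62
side fixed_ring [677 213  58] 0.77
```

>>> {"op": "jog_arm", "data": {
  "targets": [
    [0,2,-5,0,0],
    [0,0,-40,0,0],
    [0,0,-50,0,60],
    [30,-9,-20,0,87],
    [40,-9,0,0,87],
    [40,-9,0,0,87],
    [0,0,0,0,87],
    [0,0,0,0,87],
    [0,0,0,0,87],
    [0,0,0,0,87]
  ]
}}

```text
clock: 15.85
tcp_pos: [0.56, 0.2322, 0.1475]
ee_rot: [[-0.998, -0.068, 0.007], [-0.068, 0.998, -0.009], [-0.007, -0.009, -1.0]]
wrist_force: [0.0, -0.2, -0.1]
opening: 0.0725
```

Run:
```python
from h import *
plan([511.5,220,150],183.9,87)
im=marks("wrist",["brass_peg","work_spot","third_hand"],1)
marks("side",["moving_ring","fixed_ring","brass_peg"],1)
marks("top",["brass_peg","moving_ring","fixed_ring","copper_peg","tray","tray_peg1"])
s=bot.observe(); p=np.array(s["tcp_pos"]); E=np.array(s["ee_rot"])
for dx in(0,9.5): print(dx,[(dz,np.round(px("wrist",p+E@np.array([dx,44,dz])/1e3)).tolist()) for dz in(-30,-15,0,17)])
sd=bot.grab_frame("side"); 
print([(z,np.round(px("side",p+E@np.array([0,0,z])/1e3)).tolist()) for z in(-15,17)])
b=cv2.resize(sd[50:200,190:310],(307,384),interpolation=cv2.INTER_CUBIC); save(np.hstack([im[:,:440],b]),"c4.png")
```

```text
t 15.85 tcp [560.  232.2 147.5] h -176.1 F [ 0.  -0.2 -0.1] op 72.5
1 [[49, -9, -2, np.float64(0.0), 87]]
wrist brass_peg [514 220  38] 0.66
wrist work_spot [512 226  29] 0.76
wrist third_hand [554 225  -3] 0.63
side moving_ring [660 283  58] 0.64
side fixed_ring [675 214  57] 0.65
side brass_peg [513 223  35] 0.66
top brass_peg [510 219  33] 0.49
top brass_peg [ 618 -251    3] 0.27
top moving_ring [661 287  58] 0.49
top fixed_ring [674 212  54] 0.88
top fixed_ring [ 568 -115    1] 0.22
top copper_peg [ 566 -116   -3] 0.53
top tray [ 572 -278    2] 0.65
top tray [559 220  53] 0.46
top tray_peg1 [ 618 -248    4] 0.67
top tray_peg1 [ 523 -245    8] 0.52
0 [(-30, [348.0, 254.0]), (-15, [340.0, 241.0]), (0, [334.0, 231.0]), (17, [328.0, 220.0])]
9.5 [(-30, [349.0, 236.0]), (-15, [342.0, 225.0]), (0, [335.0, 215.0]), (17, [329.0, 206.0])]
[(-15, [248.0, 108.0]), (17, [248.0, 120.0])]
```

View pics/c4.png

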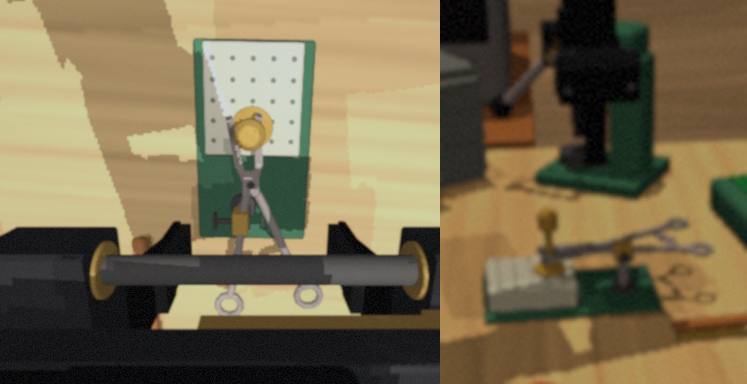

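```bash
cat >> h.py <<'E'
def ray(cam,uv,z):
    c=bot.get_calibration(cam); R=np.array(c["R"]);o=-R.T@np.array(c["t"]); d=R.T@np.array([(uv[0]-c["cx"])/c["fx"],(uv[1]-c["cy"])/c["fy"],1]); return np.round((o+d*(z-o[2])/d[2])*1000,1)
E
python3 - <<'E'
from h import *
print(ray("wrist",(250.5,132),.098),ray("wrist",(253.5,127),.037))
plan([512,219.5,100],183.9,87)
E
```

```text
[508.4 223.4  98. ] [510.3 224.1  37. ]
t 16.65 tcp [558.9 232.1 147.9] h -176.1 F [ 0.9 -0.1 -0.3] op 87.4
2 [[24, -5, 24, np.float64(0.0), 87], [24, -5, 24, np.float64(0.0), 87]]
```

>>> {"op": "jog_arm", "data": {
  "targets": [
    [25,-4,20,0,87],
    [24,-3,25,0,87],
    [0,0,0,0,87],
    [0,0,22,0,87],
    [0,0,20,0,87],
    [0,0,0,0,87],
    [0,0,0,0,60],
    [0,0,0,0,40],
    [0,0,0,0,30],
    [0,0,0,0,30]
  ],
  "squeeze": 15
}}

```text
clock: 17.9
tcp_pos: [0.5227, 0.2233, 0.0666]
ee_rot: [[-0.997, -0.068, 0.028], [-0.068, 0.998, -0.004], [-0.028, -0.006, -1.0]]
wrist_force: [0.3, 0.0, 0.3]
opening: 0.055
```

Run:
```python
from h import *
plan([510.5,221.5,57],183.9,87)
print("head/pad",px("wrist",[.5105,.2215,.103]))
im=bot.grab_frame("wrist"); sd=bot.grab_frame("side")
b=cv2.resize(sd[90:190,190:290],(400,400),interpolation=cv2.INTER_CUBIC); save(np.hstack([cv2.resize(im[80:330,130:380],(400,400)),b]),"c5.png")
```

```text
t 17.9 tcp [522.7 223.3  66.6] h -176.1 F [0.3 0.  0.3] op 55.0
1 [[12, -1, 10, np.float64(-0.0), 87]]
head/pad (np.float64(254.32812101126225), np.float64(238.61268026706531))
```

View pics/c5.png

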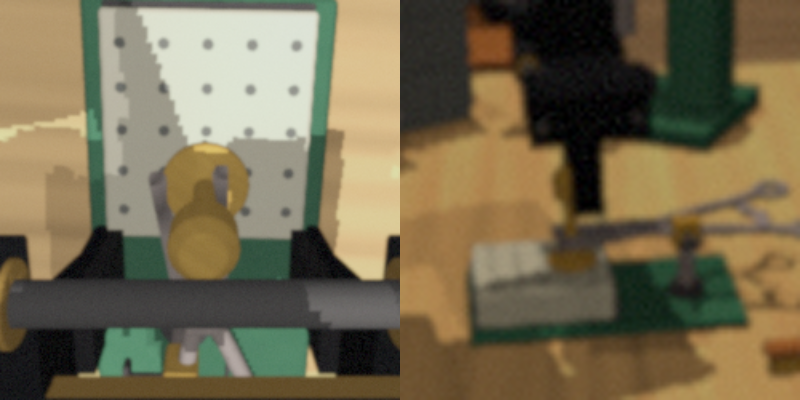

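>>> {"op": "jog_arm", "data": {
  "targets": [
    [6,-1,0,0,55],
    [5,0,5,0,55],
    [0,0,4,0,55],
    [0,0,0,0,55],
    [0,0,0,0,55],
    [0,0,0,0,55],
    [0,0,0,0,55],
    [0,0,0,0,55],
    [0,0,0,0,55],
    [0,0,0,0,55]
  ]
}}

```text
clock: 19.25
tcp_pos: [0.511, 0.2214, 0.0563]
ee_rot: [[-0.997, -0.068, 0.028], [-0.068, 0.998, -0.004], [-0.027, -0.006, -1.0]]
wrist_force: [-0.2, 0.9, 0.7]
opening: 0.0546
```

Run:
```python
from h import *
plan([510.5,221.5,57],183.9,87)
s=bot.observe(); print(np.round(s["joint_positions"],3),np.round(s["ee_rot"],3)[:,2])
```

```text
t 19.25 tcp [511.  221.4  56.3] h -176.1 F [-0.2  0.9  0.7] op 54.6
1 [[0, 0, -1, np.float64(0.0), 87]]
[ 0.214  0.653  1.746 -0.016  0.717 -1.413] [ 0.028 -0.004 -1.   ]
```

>>> {"op": "jog_arm", "data": {
  "targets": [
    [0,0,0,0,30],
    [0,0,0,0,20],
    [0,0,0,0,18],
    [0,0,0,0,18],
    [0,0,0,0,18],
    [0,0,0,0,18],
    [0,0,0,0,18],
    [0,0,0,0,18],
    [0,0,0,0,18],
    [0,0,0,0,18]
  ],
  "squeeze": 15
}}

```text
clock: 20.5
tcp_pos: [0.5109, 0.2215, 0.0563]
ee_rot: [[-0.997, -0.068, 0.028], [-0.068, 0.998, -0.004], [-0.027, -0.006, -1.0]]
wrist_force: [-0.3, 0.7, -0.2]
opening: 0.0212
```

Run:
```python
from h import *
plan([510.5,221.5,57],183.9,87)
im=bot.grab_frame("wrist"); sd=bot.grab_frame("side")
b=cv2.resize(sd[90:190,190:290],(400,400),interpolation=cv2.INTER_CUBIC); save(np.hstack([cv2.resize(im[80:330,130:380],(400,400)),b]),"c6.png")
```

```text
t 20.5 tcp [510.9 221.5  56.3] h -176.1 F [-0.3  0.7 -0.2] op 21.2
1 [[0, 0, -1, np.float64(0.0), 87]]
```

View pics/c6.png

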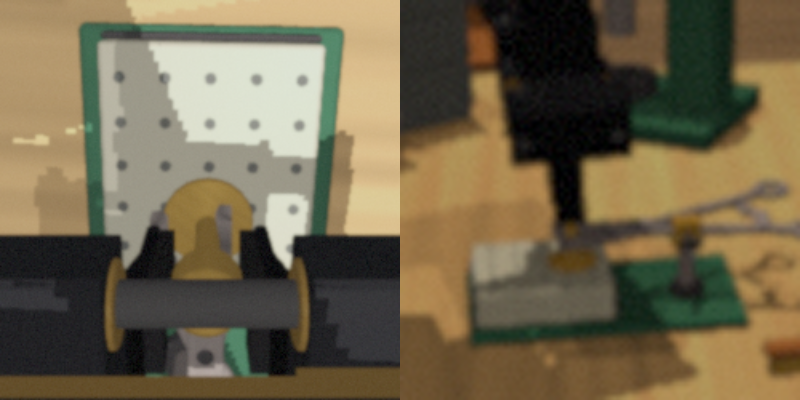

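Grasp confirmed: opening 21 mm on the 22 mm head, jaws open. Next I lift slightly, shift clear of the groove and draw the peg out past the tips.

>>> {"op": "jog_arm", "data": {
  "targets": [
    [0,0,-2,0,18],
    [0,-3,-2,0,18],
    [0,-2,0,0,18],
    [0,0,0,0,18],
    [10,0,0,0,18],
    [14,0,0,0,18],
    [14,0,0,0,18],
    [14,0,0,0,18],
    [10,0,0,0,18],
    [0,0,0,0,18]
  ],
  "squeeze": 25
}}

```text
clock: 21.85
tcp_pos: [0.4421, 0.2112, 0.0584]
ee_rot: [[-0.997, -0.068, 0.023], [-0.069, 0.998, -0.005], [-0.023, -0.007, -1.0]]
wrist_force: [0.3, 0.5, -1.1]
opening: 0.0208
```

Run:
```python
from h import *
plan([575,-312,135],183.9,18)
marks("side",["brass_peg"],1)
```

```text
t 21.85 tcp [442.1 211.2  58.4] h -176.1 F [ 0.3  0.5 -1.1] op 20.8
10 [[-10, -53, -8, np.float64(0.0), 18], [-10, -53, -8, np.float64(0.0), 18], [-10, -53, -8, np.float64(0.0), 18], [-10, -53, -8, np.float64(0.0), 18], [-10, -53, -8, np.float64(0.0), 18], [-10, -53, -8, np.float64(0.0), 18], [-10, -53, -8, np.float64(0.0), 18], [-10, -53, -8, np.float64(0.0), 18], [-10, -53, -8, np.float64(0.0), 18], [-10, -53, -8, np.float64(0.0), 18]]
side brass_peg [443 212  38] 0.57
```

>>> {"op": "jog_arm", "data": {
  "targets": [
    [0,0,-30,0,18],
    [0,-5,-45,0,18],
    [-5,-40,-10,0,18],
    [-12,-58,0,0,18],
    [-15,-60,0,0,18],
    [-15,-60,0,0,18],
    [-15,-60,0,0,18],
    [-15,-60,0,0,18],
    [-10,-60,0,0,18],
    [-10,-60,0,0,18]
  ]
}}

```text
clock: 23.2
tcp_pos: [0.582, -0.2486, 0.1557]
ee_rot: [[-0.996, -0.074, 0.043], [-0.074, 0.997, -0.007], [-0.042, -0.01, -0.999]]
wrist_force: [1.1, 0.6, -0.4]
opening: 0.0206
```

Run:
```python
from h import *
plan([574,-314,100],183.9,18)
s=bot.observe(); print(np.round(s["joint_positions"],2),np.round(s["ee_rot"],3)[:,2])
```

```text
t 23.2 tcp [ 582.  -248.6  155.7] h -175.7 F [ 1.1  0.6 -0.4] op 20.6
2 [[6, -32, 28, np.float64(0.2), 18], [6, -32, 28, np.float64(0.2), 18]]
[-0.59  0.58  1.5   0.02  1.02 -2.24] [ 0.043 -0.007 -0.999]
```

>>> {"op": "jog_arm", "data": {
  "targets": [
    [4,-33,10,0,18],
    [4,-32,20,0,18],
    [0,0,30,0,18],
    [0,0,30,0,18],
    [0,0,20,0,18],
    [0,0,8,0,18],
    [0,0,0,0,18],
    [0,0,0,0,18],
    [0,0,0,0,18],
    [0,0,0,0,18]
  ]
}}

```text
clock: 24.45
tcp_pos: [0.5925, -0.3303, 0.0401]
ee_rot: [[-0.996, -0.064, 0.059], [-0.066, 0.998, -0.018], [-0.058, -0.022, -0.998]]
wrist_force: [0.0, -0.3, -0.8]
opening: 0.021
```

Run:
```python
from h import *
plan([574,-314,28],183.9,18)
marks("side",["brass_peg","tray"],3);marks("top",["tray_peg1"],3)
```

```text
t 24.45 tcp [ 592.5 -330.3   40.1] h -176.2 F [ 0.  -0.3 -0.8] op 21.0
1 [[17, 17, 12, np.float64(-0.1), 18]]
side brass_peg [ 595 -332   18] 0.65
side tray [ 572 -277    1] 0.89
```

>>> {"op": "jog_arm", "data": {
  "targets": [
    [5,5,0,0,18],
    [5,5,0,0,18],
    [5,4,0,0,18],
    [0,0,3,0,18],
    [0,0,3,0,18],
    [0,0,2,0,18],
    [0,0,1,0,18],
    [0,0,1,0,18],
    [0,0,0,0,18],
    [0,0,0,0,18]
  ]
}}

```text
clock: 25.95
tcp_pos: [0.5763, -0.3165, 0.0286]
ee_rot: [[-0.996, -0.064, 0.06], [-0.065, 0.998, -0.018], [-0.059, -0.022, -0.998]]
wrist_force: [-0.4, 0.3, 0.4]
opening: 0.0208
```

Run:
```python
from h import *
plan([574,-314,28],183.9,18)
marks("side",["brass_peg","tray"],3)
```

```text
t 25.95 tcp [ 576.3 -316.5   28.6] h -176.3 F [-0.4  0.3  0.4] op 20.8
1 [[2, 3, 1, np.float64(-0.2), 18]]
side brass_peg [ 577 -317    7] 0.48
side tray [ 575 -279    0] 0.89
```

>>> {"op": "jog_arm", "data": {
  "targets": [
    [0,0,1,0,18],
    [0,0,1,0,18],
    [0,0,0,0,18],
    [0,0,0,0,25],
    [0,0,0,0,35],
    [0,0,0,0,50],
    [0,0,0,0,50],
    [0,0,0,0,50],
    [0,0,-20,0,50],
    [0,0,-30,0,50]
  ]
}}

```text
clock: 27.35
tcp_pos: [0.5727, -0.3153, 0.0773]
ee_rot: [[-0.996, -0.064, 0.058], [-0.065, 0.998, -0.016], [-0.057, -0.02, -0.998]]
wrist_force: [0.3, -0.6, -0.2]
opening: 0.0496
```

Run:
```python
from h import *
im=marks("side",["brass_peg"],4); marks("wrist",["brass_peg","tray"],4); marks("top",["copper_peg","brass_peg"],4)
marks("side",["copper_peg"],2)
plan([566,-117,135],183.9,60)
```

```text
side brass_peg [ 578 -317    5] 0.74
wrist brass_peg [ 579 -315    7] 0.61
wrist tray [ 574 -280    4] 0.62
side copper_peg [ 566 -115    4] 0.38
t 27.85 tcp [ 572.7 -315.2   75.7] h -176.3 F [-0.2  0.7  0. ] op 50.1
4 [[-2, 50, -15, np.float64(-0.0), 60], [-2, 50, -15, np.float64(-0.0), 60], [-2, 50, -15, np.float64(-0.0), 60], [-2, 50, -15, np.float64(-0.0), 60]]
```

>>> {"op": "jog_arm", "data": {
  "targets": [
    [0,0,-25,0,55],
    [-1,30,-10,0,55],
    [-2,45,0,0,55],
    [-2,45,0,0,55],
    [-1,40,0,0,55],
    [0,20,0,0,55],
    [0,8,0,0,55],
    [0,0,0,0,55],
    [0,0,0,0,55],
    [0,0,0,0,55]
  ]
}}

```text
clock: 29.1
tcp_pos: [0.5654, -0.1263, 0.1046]
ee_rot: [[-0.997, -0.059, 0.056], [-0.06, 0.998, -0.017], [-0.055, -0.02, -0.998]]
wrist_force: [-0.4, -0.3, -0.7]
opening: 0.0547
```

Run:
```python
from h import *
plan([566,-116,100],183.9,55)
marks("wrist",["copper_peg","flux_jar"],2);marks("side",["copper_peg","brass_peg"],2);marks("top",["copper_peg"],1)
plan([566,-116,100],183.9,55)
s=bot.observe(); print(np.round(s["ee_rot"],3)[:,2])
```

```text
t 29.1 tcp [ 565.4 -126.3  104.6] h -176.6 F [-0.4 -0.3 -0.7] op 54.7
1 [[-1, 10, 5, np.float64(-0.5), 55]]
wrist copper_peg [ 568 -112    1] 0.82
wrist flux_jar [494 -45   1] 0.86
side brass_peg [ 581 -318    7] 0.96
top copper_peg [558 225   3] 0.51
t 29.5 tcp [ 565.  -125.1  104.6] h -176.5 F [-0.3 -1.1 -0.4] op 55.0
1 [[-2, 9, 5, np.float64(-0.4), 55]]
[ 0.056 -0.016 -0.998]
```

>>> {"op": "jog_arm", "data": {
  "targets": [
    [1,6,0,0,55],
    [0,5,0,0,55],
    [0,0,15,0,55],
    [0,0,22,0,55],
    [0,0,22,0,55],
    [0,0,12,0,55],
    [0,0,6,0,55],
    [0,0,0,0,55],
    [0,0,0,0,55],
    [0,0,0,0,55]
  ]
}}

```text
clock: 30.75
tcp_pos: [0.5682, -0.114, 0.0235]
ee_rot: [[-0.997, -0.061, 0.057], [-0.062, 0.998, -0.017], [-0.056, -0.02, -0.998]]
wrist_force: [-0.3, -0.3, -0.1]
opening: 0.0548
```

Run:
```python
from h import *
plan([568,-115,23.5],183.9,55)
marks("wrist",["copper_peg"],2);marks("side",["copper_peg"],2)
s=bot.observe(); print(np.round(s["ee_rot"],3)[:,2])
```

```text
t 30.75 tcp [ 568.2 -114.    23.5] h -176.4 F [-0.3 -0.3 -0.1] op 54.8
1 [[0, -1, 0, np.float64(-0.3), 55]]
side copper_peg [ 563 -119    2] 0.73
[ 0.056 -0.016 -0.998]
```

>>> {"op": "jog_arm", "data": {
  "targets": [
    [0,0,0,0,35],
    [0,0,0,0,25],
    [0,0,0,0,18],
    [0,0,0,0,18],
    [0,0,0,0,18],
    [0,0,0,0,18],
    [0,0,0,0,18],
    [0,0,-5,0,18],
    [0,0,-10,0,18],
    [0,0,-5,0,18]
  ],
  "squeeze": 20
}}

```text
clock: 32.2
tcp_pos: [0.5662, -0.1134, 0.044]
ee_rot: [[-0.997, -0.061, 0.055], [-0.062, 0.998, -0.016], [-0.054, -0.019, -0.998]]
wrist_force: [1.2, 0.2, -1.1]
opening: 0.021
```

Run:
```python
from h import *
im=bot.grab_frame("wrist"); sd=bot.grab_frame("side"); save(np.hstack([cv2.resize(im[130:330,156:356],(400,400)),cv2.resize(sd[150:270,200:320],(400,400),interpolation=cv2.INTER_CUBIC)]),"c7.png")
marks("side",["copper_peg"],2)
O2=TH(100,5,0); print(O2, TH(45,0,0))
plan([O2[0],O2[1],135],183.9,18)
```

```text
side copper_peg [ 732 -126    1] 0.7
side copper_peg [ 564 -114   23] 0.59
[457.57164857 214.71004954   0.        ] [512.10420745 223.43931192   0.        ]
t 32.4 tcp [ 566.1 -113.3   43.4] h -176.4 F [-0.5 -0.6 -0.1] op 21.4
7 [[13, 48, -13, np.float64(-0.0), 18], [13, 48, -13, np.float64(-0.0), 18], [12, 48, -13, np.float64(-0.0), 18], [12, 48, -13, np.float64(-0.0), 18], [12, 48, -13, np.float64(-0.0), 18], [12, 48, -13, np.float64(-0.0), 18], [12, 48, -13, np.float64(-0.0), 18]]
```

>>> {"op": "jog_arm", "data": {
  "targets": [
    [0,0,-25,0,18],
    [0,10,-35,0,18],
    [8,30,-5,0,18],
    [12,45,0,0,18],
    [14,45,0,0,18],
    [14,45,0,0,18],
    [14,45,0,0,18],
    [12,40,0,0,18],
    [10,25,0,0,18],
    [5,10,0,0,18]
  ]
}}

```text
clock: 33.65
tcp_pos: [0.4542, 0.1833, 0.0983]
ee_rot: [[-0.997, -0.057, 0.056], [-0.058, 0.998, -0.016], [-0.055, -0.019, -0.998]]
wrist_force: [0.0, 0.3, -0.7]
opening: 0.0215
```

Run:
```python
from h import *
marks("top",["work_spot","third_hand","moving_ring","fixed_ring"],1)
marks("side",["copper_peg","work_spot","brass_peg"],1)
plan([446,211,62],183.9,18)
s=bot.observe(); print(np.round(s["ee_rot"],3)[:,2])
```

```text
top work_spot [514 226  34] 0.76
top third_hand [558 228   0] 0.83
top moving_ring [658 285  59] 0.8
top fixed_ring [675 214  57] 0.85
side copper_peg [551 225   0] 0.63
side work_spot [512 220  37] 0.7
side brass_peg [ 576 -318    8] 0.57
t 34.1 tcp [455.9 181.3  98.5] h -176.9 F [ 0.  -0.6 -1. ] op 20.8
1 [[8, 30, 37, np.float64(-0.8), 18]]
[ 0.057 -0.016 -0.998]
```

>>> {"op": "jog_arm", "data": {
  "targets": [
    [5,15,0,-0.8,18],
    [5,15,0,0,18],
    [0,0,0,0,18],
    [0,0,12,0,18],
    [0,0,14,0,18],
    [0,0,8,0,18],
    [0,0,3,0,18],
    [0,0,0,0,18],
    [0,0,0,0,18],
    [0,0,0,0,18]
  ]
}}

```text
clock: 35.35
tcp_pos: [0.4459, 0.2113, 0.0571]
ee_rot: [[-0.996, -0.067, 0.056], [-0.068, 0.998, -0.016], [-0.055, -0.02, -0.998]]
wrist_force: [0.0, -0.0, -1.0]
opening: 0.0204
```

Run:
```python
from h import *
marks("wrist",["work_spot","third_hand","copper_peg"],1)
marks("side",["copper_peg"],2)
plan([513,216,60],183.9,18)
s=bot.observe(); print(np.round(s["ee_rot"],3)[:,2])
```

```text
wrist work_spot [511 225  31] 0.73
wrist third_hand [556 223  -2] 0.77
wrist copper_peg [444 212  33] 0.68
t 35.65 tcp [445.7 211.3  57. ] h -176.1 F [ 0.4  0.7 -1.6] op 21.0
2 [[-34, 0, -1, np.float64(-0.0), 18], [-34, 0, -1, np.float64(-0.0), 18]]
[ 0.056 -0.016 -0.998]
```

>>> {"op": "jog_arm", "data": {
  "targets": [
    [0,0,-1,0,18],
    [-8,0,0,0,18],
    [-12,0,0,0,18],
    [-12,0,0,0,18],
    [-12,0,0,0,18],
    [-12,0,0,0,18],
    [-8,0,0,0,18],
    [-3,0,0,0,18],
    [0,0,0,0,18],
    [0,0,0,0,18]
  ]
}}

```text
clock: 36.9
tcp_pos: [0.5179, 0.2161, 0.0618]
ee_rot: [[-0.996, -0.067, 0.056], [-0.068, 0.998, -0.016], [-0.055, -0.02, -0.998]]
wrist_force: [-0.1, -0.7, -1.9]
opening: 0.0212
```

Run:
```python
from h import *
plan([513,219,56],183.9,18)
marks("wrist",["work_spot","third_hand"],1)
marks("side",["copper_peg","moving_ring"],2)
s=bot.observe(); print(np.round(s["ee_rot"],3)[:,2])
```

```text
t 36.9 tcp [517.9 216.1  61.8] h -176.1 F [-0.1 -0.7 -1.9] op 21.2
1 [[5, 3, 6, np.float64(-0.0), 18]]
wrist work_spot [512 226  32] 0.97
wrist third_hand [555 224  -2] 0.65
side copper_peg [500 -45   3] 0.62
side copper_peg [510 215  39] 0.51
side moving_ring [636 216  55] 0.74
side moving_ring [663 283  57] 0.6
[ 0.057 -0.016 -0.998]
```

>>> {"op": "jog_arm", "data": {
  "targets": [
    [3,2,0,0,18],
    [2,1,0,0,18],
    [0,0,0,0,18],
    [0,0,2,0,18],
    [0,0,1,0,18],
    [0,0,1,0,18],
    [0,0,1,0,18],
    [0,0,0,0,18],
    [0,0,0,0,18],
    [0,0,0,0,18]
  ]
}}

```text
clock: 38.45
tcp_pos: [0.5132, 0.219, 0.0566]
ee_rot: [[-0.996, -0.067, 0.058], [-0.068, 0.998, -0.016], [-0.056, -0.02, -0.998]]
wrist_force: [-0.4, -0.0, 0.1]
opening: 0.021
```

Run:
```python
from h import *
plan([513,219,56],183.9,18)
marks("side",["copper_peg"],2)
im=bot.grab_frame("wrist"); sd=bot.grab_frame("side"); save(np.hstack([cv2.resize(im[80:330,130:380],(400,400)),cv2.resize(sd[90:190,190:290],(400,400),interpolation=cv2.INTER_CUBIC)]),"c8.png")
```

```text
t 38.45 tcp [513.2 219.   56.6] h -176.1 F [-0.4 -0.   0.1] op 21.0
1 [[0, 0, 1, np.float64(-0.0), 18]]
side copper_peg [508 215  34] 0.52
```

>>> {"op": "jog_arm", "data": {
  "targets": [
    [0,0,1,0,18],
    [0,0,1,0,18],
    [0,0,0,0,18],
    [0,0,0,0,24],
    [0,0,0,0,35],
    [0,0,0,0,50],
    [0,0,0,0,50],
    [0,0,0,0,50],
    [0,0,-20,0,50],
    [0,0,-40,0,50]
  ]
}}

```text
clock: 39.9
tcp_pos: [0.5084, 0.2193, 0.1144]
ee_rot: [[-0.996, -0.067, 0.053], [-0.068, 0.998, -0.018], [-0.051, -0.021, -0.998]]
wrist_force: [0.5, -0.3, -0.3]
opening: 0.0498
```

Run:
```python
from h import *
plan([513,219,130],183.9,87)
marks("side",["copper_peg","moving_shank","fixed_shank"],2)
im=marks("wrist",["copper_peg","work_spot","third_hand"],1); 
marks("top",["copper_peg","work_spot","third_hand","moving_shank","fixed_shank"],1)
for z in(.037,.103): print(z,np.round(px("wrist",[.511,.2196,z])))
sd=bot.grab_frame("side"); save(np.hstack([cv2.resize(im[80:330,130:380],(400,400)),cv2.resize(sd[90:190,190:290],(400,400),interpolation=cv2.INTER_CUBIC)]),"c9.png")
```

```text
t 39.9 tcp [508.4 219.3 114.4] h -176.1 F [ 0.5 -0.3 -0.3] op 49.8
1 [[-5, -1, -16, np.float64(-0.0), 87]]
side copper_peg [510 214  34] 0.65
side moving_shank [499 -44   0] 0.52
side moving_shank [619 260  57] 0.43
side fixed_shank [637 214  59] 0.94
wrist copper_peg [512 219  35] 0.92
wrist work_spot [513 223  34] 0.56
wrist third_hand [554 226  -4] 0.79
top copper_peg [ 575 -275    2] 0.29
top work_spot [512 226  35] 0.68
top moving_shank [619 264  55] 0.76
top fixed_shank [631 218  54] 0.75
0.037 [260. 190.]
0.103 [258. 224.]
```

>>> {"op": "jog_arm", "data": {
  "targets": [
    [0,0,-8,0,87],
    [-10,1,-5,0,87],
    [-25,2,0,0,87],
    [-30,3,0,0,87],
    [-25,2,0,0,87],
    [-15,2,0,0,87],
    [-6,0,0,0,87],
    [0,0,0,0,87],
    [0,0,0,0,87],
    [0,0,0,0,87]
  ]
}}

```text
clock: 41.9
tcp_pos: [0.6252, 0.2385, 0.1386]
ee_rot: [[-0.996, -0.067, 0.062], [-0.068, 0.998, -0.016], [-0.06, -0.02, -0.998]]
wrist_force: [0.5, -0.1, 0.0]
opening: 0.0872
```

Run:
```python
from h import *
marks("wrist",["moving_shank","fixed_shank","moving_ring","fixed_ring"],1)
marks("side",["copper_peg","moving_shank","fixed_shank"],1)
marks("top",["moving_ring","fixed_ring"],1)
plan([627,235,25],183.9,87)
s=bot.observe(); print(np.round(s["ee_rot"],3)[:,2])
```

```text
wrist moving_shank [620 262  54] 0.94
wrist fixed_shank [632 218  53] 0.69
wrist moving_ring [665 283  56] 0.6
wrist fixed_ring [677 209  53] 0.89
side copper_peg [509 219  36] 0.61
side moving_shank [621 261  56] 0.58
side fixed_shank [637 212  58] 0.75
top moving_ring [661 286  58] 0.6
top fixed_ring [678 213  57] 0.71
t 42.5 tcp [625.9 238.6 138.7] h -176.1 F [-1.   0.   0.1] op 87.2
3 [[0, -1, 38, np.float64(-0.0), 87], [0, -1, 38, np.float64(-0.0), 87], [0, -1, 38, np.float64(-0.0), 87]]
[ 0.062 -0.016 -0.998]
```

>>> {"op": "jog_arm", "data": {
  "targets": [
    [6,-1,0,0,87],
    [0,0,15,0,87],
    [0,0,28,0,87],
    [0,0,28,0,87],
    [0,0,22,0,87],
    [0,0,12,0,87],
    [0,0,5,0,87],
    [0,0,0,0,87],
    [0,0,0,0,87],
    [0,0,0,0,87]
  ]
}}

```text
clock: 43.75
tcp_pos: [0.6267, 0.2353, 0.0231]
ee_rot: [[-0.996, -0.067, 0.063], [-0.068, 0.998, -0.015], [-0.062, -0.019, -0.998]]
wrist_force: [-0.1, 0.0, -0.4]
opening: 0.0872
```

Run:
```python
from h import *
plan([627,235,25],183.9,87)
im=bot.grab_frame("wrist"); sd=bot.grab_frame("side"); save(np.hstack([cv2.resize(im[80:330,100:400],(480,400)),cv2.resize(sd[100:180,220:300],(320,400),interpolation=cv2.INTER_CUBIC)]),"d1.png")
```

```text
t 43.75 tcp [626.7 235.3  23.1] h -176.1 F [-0.1  0.  -0.4] op 87.2
1 [[0, 0, -2, np.float64(-0.0), 87]]
```

View pics/d1.png

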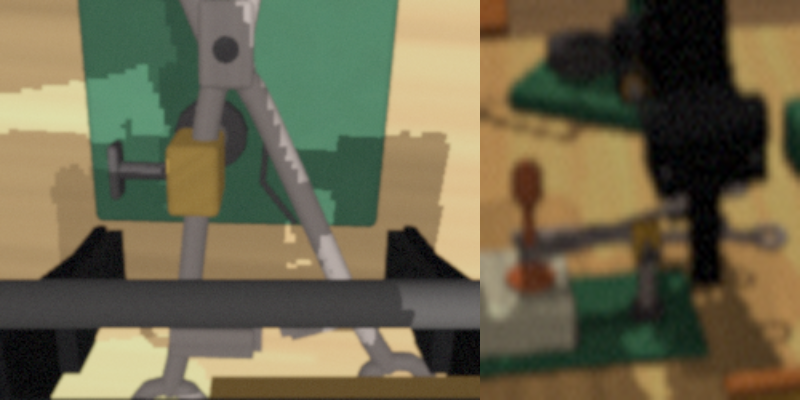

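Both shanks sit between the fingers: the fixed one at crop px (190,260) and the moving one at (340,260). The side crop shows the copper peg upright at the jaws. I'll close now.

>>> {"op": "jog_arm", "data": {
  "targets": [
    [0,-2,0,0,82],
    [0,-2,0,0,78],
    [0,-2,0,0,74],
    [0,0,0,0,66],
    [0,0,0,0,58],
    [0,0,0,0,52],
    [0,0,0,0,46],
    [0,0,0,0,42],
    [0,0,0,0,40],
    [0,0,0,0,40]
  ],
  "squeeze": 35
}}

```text
clock: 45.1
tcp_pos: [0.6286, 0.2313, 0.024]
ee_rot: [[-0.996, -0.066, 0.068], [-0.067, 0.998, -0.011], [-0.067, -0.016, -0.998]]
wrist_force: [1.8, 3.1, -1.5]
opening: 0.0402
```

Run:
```python
from h import *
plan([627,229,23],183.9,87)
marks("side",["copper_peg"],2); marks("wrist",["moving_shank","fixed_shank"],1)
```

```text
t 45.1 tcp [628.6 231.3  24. ] h -176.1 F [ 1.8  3.1 -1.5] op 40.2
1 [[2, -2, 1, np.float64(-0.0), 87]]
side copper_peg [510 217  34] 0.71
wrist moving_shank [626 249  51] 0.6
wrist fixed_shank [633 216  53] 0.8
```

>>> {"op": "jog_arm", "data": {
  "targets": [
    [0,-1,0,0,38],
    [0,-1,0,0,36],
    [0,0,0,0,34],
    [0,0,0,0,32],
    [0,0,0,0,30],
    [0,0,0,0,29],
    [0,0,0,0,28],
    [0,0,0,0,28],
    [0,0,0,0,28],
    [0,0,0,0,28]
  ]
}}

```text
clock: 46.6
tcp_pos: [0.629, 0.2261, 0.0239]
ee_rot: [[-0.996, -0.066, 0.067], [-0.067, 0.998, -0.015], [-0.066, -0.02, -0.998]]
wrist_force: [0.9, -0.2, -0.8]
opening: 0.0285
```

Run:
```python
from h import *
plan([627,229,23],183.9,87)
marks("side",["copper_peg","moving_ring","fixed_ring"],2); marks("wrist",["moving_shank","fixed_shank","moving_ring","fixed_ring"],1)
```

```text
t 46.6 tcp [629.  226.1  23.9] h -176.2 F [ 0.9 -0.2 -0.8] op 28.5
1 [[2, 3, 1, np.float64(-0.1), 87]]
side moving_ring [676 247  57] 0.46
side moving_ring [629 237  55] 0.44
side fixed_ring [674 215  54] 0.81
wrist moving_shank [630 240  51] 0.76
wrist fixed_shank [632 217  55] 0.75
```

>>> {"op": "jog_arm", "data": {
  "targets": [
    [0,0,0,0,32],
    [0,0,0,0,38],
    [0,2,0,0,48],
    [0,0,0,0,60],
    [0,0,0,0,70],
    [0,0,0,0,70],
    [0,0,0,0,70],
    [0,0,0,0,70],
    [0,0,0,0,70],
    [0,0,0,0,70]
  ]
}}

```text
clock: 48.3
tcp_pos: [0.6274, 0.229, 0.0239]
ee_rot: [[-0.996, -0.066, 0.064], [-0.067, 0.998, -0.014], [-0.063, -0.019, -0.998]]
wrist_force: [0.0, 0.3, -0.6]
opening: 0.0701
```

Run:
```python
from h import *
plan([627,229,23],183.9,87)
marks("side",["copper_peg","moving_ring","fixed_ring"],1); marks("wrist",["moving_shank","fixed_shank","moving_ring","fixed_ring"],1); marks("top",["moving_ring","fixed_ring"],1)
```

```text
t 48.3 tcp [627.4 229.   23.9] h -176.2 F [ 0.   0.3 -0.6] op 70.1
1 [[0, 0, 1, np.float64(-0.1), 87]]
side copper_peg [509 220  36] 0.44
side moving_ring [678 251  57] 0.39
side fixed_ring [674 212  57] 0.91
wrist moving_shank [629 238  52] 0.91
wrist fixed_shank [636 217  53] 0.93
top fixed_ring [558 227  -1] 0.26
```

>>> {"op": "jog_arm", "data": {
  "targets": [
    [0,0,-4,0,75],
    [0,0,-12,0,80],
    [0,0,-25,0,80],
    [0,0,-30,0,80],
    [0,0,-30,0,80],
    [0,0,-30,0,80],
    [0,0,0,0,80],
    [0,0,0,0,80],
    [0,0,0,0,80],
    [0,0,0,0,80]
  ]
}}

```text
clock: 50.15
tcp_pos: [0.6175, 0.2308, 0.1608]
ee_rot: [[-0.996, -0.066, 0.063], [-0.067, 0.998, -0.014], [-0.062, -0.019, -0.998]]
wrist_force: [-0.5, 0.1, -0.9]
opening: 0.0803
```

Run:
```python
from h import *
plan([627,229,23],183.9,87)
marks("side",["copper_peg","moving_ring","fixed_ring","brass_peg"],1); marks("wrist",["copper_peg","moving_shank","fixed_shank","moving_ring","fixed_ring"],1); marks("top",["moving_ring","fixed_ring","copper_peg","work_spot","brass_peg"],2)
im=bot.grab_frame("side"); h=cv2.cvtColor(im,cv2.COLOR_RGB2HSV)
# copper tilt: principal axis of reddish blob around the work spot
u,v=np.array(px("side",[.511,.221,.07])).astype(int); roi=im[v-22:v+22,u-12:u+12].astype(int); r,g,b=roi[...,0],roi[...,1],roi[...,2]
m=((r>g*1.55)&(r>60)); 
for y in range(m.shape[0]):
    xs=np.where(m[y])[0]
    if len(xs): print(v-22+y,round(u-12+xs.mean(),1),len(xs),end=" | ")
print([np.round(px("side",[.511,.221,z]),1).tolist() for z in(.037,.07,.1)])
```

```text
t 50.15 tcp [617.5 230.8 160.8] h -176.2 F [-0.5  0.1 -0.9] op 80.3
3 [[-3, -1, 46, np.float64(-0.0), 87], [-3, -1, 46, np.float64(-0.0), 87], [-3, -1, 46, np.float64(-0.0), 87]]
side copper_peg [512 223  34] 0.72
side moving_ring [676 252  54] 0.49
side fixed_ring [674 210  56] 0.66
side brass_peg [ 574 -318   11] 0.75
wrist copper_peg [511 223  32] 0.88
wrist moving_shank [628 242  53] 0.57
wrist fixed_shank [635 216  55] 0.63
wrist moving_ring [673 252  59] 0.83
wrist fixed_ring [675 209  53] 0.89
top moving_ring [625 242  54] 0.73
top copper_peg [510 222  32] 0.53
top work_spot [512 224  36] 0.6
top brass_peg [ 576 -317   10] 0.62
132 231.0 5 | 133 231.0 5 | 134 230.5 6 | 135 231.0 7 | 136 231.0 7 | 137 231.0 5 | 138 231.0 5 | 139 231.5 4 | 140 231.5 2 | 141 231.0 1 | 142 231.0 1 | 143 231.5 2 | 144 231.5 2 | 145 231.5 2 | 146 231.5 2 | 147 232.0 1 | 152 232.0 3 | 153 232.0 7 | 154 231.5 10 | 155 232.0 11 | 156 232.0 9 | [[232.1, 154.4], [231.5, 143.4], [231.0, 133.1]]
```

Run:
```python
from h import *
D={}
for cam in("wrist","side"):
  for i in range(4):
    c=bot.get_calibration(cam); bot.grab_frame(cam); q={}
    for k in("moving_ring","fixed_ring"):
      r=bot.mark_of(k,cam)
      if r: q[k]=w(cam,r[0]["point"],c)*1000
    if len(q)==2: print(cam,round(float(np.linalg.norm((q["moving_ring"]-q["fixed_ring"])[:2])),1))
c=bot.get_calibration("wrist"); im=bot.grab_frame("wrist"); g=cv2.cvtColor(im,cv2.COLOR_RGB2GRAY)
a=np.array(px("wrist",[.675,.231,.055])); print(a)
y0,x0=int(a[1])-35,int(a[0])-60; y0=max(y0,0)
s=cv2.resize(g[y0:y0+70,x0:x0+120],None,fx=4,fy=4,interpolation=cv2.INTER_CUBIC)
cc=cv2.HoughCircles(s,cv2.HOUGH_GRADIENT,1,60,param1=80,param2=15,minRadius=20,maxRadius=70)
if cc is not None:
  for u,v,r in cc[0][:6]: print(ray("wrist",(u/4+x0,v/4+y0),.055),r/4)
print(bot.observe()["clock"])
```

```text
wrist 42.1
wrist 42.5
wrist 44.2
wrist 42.4
side 316.3
side 38.0
side 36.2
side 41.2
[256.01520181 234.66714494]
[673.2 251.1  55. ] 7.15
[675.5 212.6  55. ] 7.15
[656.9 205.1  55. ] 5.425
[657.5 238.1  55. ] 7.475
[658.5 220.8  55. ] 6.7
[652.3 257.7  55. ] 7.5
52.3
```

The ring circles found in the wrist image are 38.6 mm apart, which is tooth 2, so it's locked. The robot is clear, so I'm handing in.

```bash
python3 -c "
from bench import bot
print(bot.close_job())"
```

```text
the job is handed in; nothing more can be done
None
```

The job is done and was handed in at about 52 s of the 72 s allowed; no verdict came back.

**What I did**
- I unlocked the forceps by pressing the moving ring down and carrying it outward. The first two tries never touched the ring, because the fingertips sit about 15 mm behind the reported TCP, not 17 mm ahead as stated. I found the real contact by force and used that offset for everything after.
- I drew the brass peg out past the jaw tips and stood it in the tray.
- I stood the copper peg between the open jaws and squeezed the handles until the ratchet locked.

**Last checks**
- **Brass peg:** it is let go on the tray floor at about (576, -317) mm, roughly 40 mm from the tray's middle. The last height readings were 10–11 mm, against 5–8 mm earlier. Height was checked only by the networks, good to about 4 mm.
- **Copper peg:** it is upright in the side picture, at about (511, 222, 33) mm, and moved about 3 mm toward the groove as the jaws closed.
- **Ratchet:** it held after I opened the gripper. The ring circles measured 38.6 mm apart, which is tooth 2. The networks disagreed, giving 36–44 mm, with one false side reading of 316 mm, but all the plausible ones are under 50 mm.
- **Not checked:** I could not measure the jaw's grip force on the copper peg, and I did not measure the bystanders again at the end. I saw no sign of touching any of them.

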